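# Load the polishing-wheel feeder

## Task

Two of the three wheels in the wooden rack have a steel hub on one side. With the gate pin still in, stand both hubbed wheels in the upper part of the sloping feeder, hubs out over the low curb, so that they rest one behind the other against the pin; leave the plain disc in the rack. Then draw the gate pin straight up so that both wheels roll down to the end stop, hang the pin by its collar in the side notch of the feeder, and leave everything else on the bench where it is.

Things in the scene. Friction and masses are not known exactly. Their poses are not given: they have to be found in the camera images.
- feeder: Fixed sloping aluminium feeder on a steel base plate (x -95 to +30, y -167 to +179 mm, 8 mm thick). Origin: on the bench right below the gate pin's bore, z up. Its channel, open above, runs along y centred on x = 0 and falls towards -y, from a head plate at y = +165 mm (top 171 mm high) to the end stop at y = -150 mm (top 105 mm high). A wheel let go in it rolls down by itself.
- channel (a point): Channel floor line at the gate pin, feeder (0, 0, 75) mm. The floor falls towards -y by 0.24 rad (245 mm per metre of y). The channel is 14.5 mm wide inside. The wall on its -x side is tall: 30 mm above the floor and an outward lip up to 37 mm.
- curb (a point): Top of the low curb on the channel's +x side, at feeder y = +50 mm. The curb is 4 mm thick and 21 mm above the floor all along, so a wheel's hub sticks out over it (hub towards feeder +x). The other way round the hub lands on the tall wall and the wheel does not go down.
- bore (a point): Where the underside of the pin's collar is with the pin home: on the feeder's z axis, 137 mm above the bench. The bore below is 10 mm square, with its floor 40 mm above the bench.
- bay_low (a point): Centre of a wheel that rests in the channel against the gate pin (34 mm uphill of the pin's axis)
- bay_high (a point): Centre of a second wheel that rests against the first one above the gate pin (58 mm further uphill)
- end_low (a point): Centre of a wheel that rests against the end stop
- end_high (a point): Centre of a second wheel that rests behind it; still downhill of the bore
- notch (a point): Parking place: middle of the pin's collar underside when hung (feeder x -58, y -45, z 135 mm). The notch is a level fork, top 135 mm above the bench, 6 mm thick: two prongs 11 mm wide from feeder x -72 to -30 mm beside a 14 mm slot along x, closed at -70 mm, open towards the channel. The shank enters from the mouth or from above; the collar rests on the prongs, shank wholly in the slot.
- gate_pin: Loose steel gate pin, upright in the bore, 0.09 kg: polished, slippery shank 8 mm across, 97 mm long; collar 23 mm across, 5 mm thick; above it a round grip 16 mm across, 32 mm high. Origin: on the axis at the collar's underside, z up along the pin. With its tip 30 mm above the channel floor the wheels begin to roll under it; lifted by 105 mm it clears wheels and walls.
- wheel_a: Hubbed wheel upright in a rack bay: black rubber disc 60 mm across, 12 mm thick, rim edges bevelled 3 mm, with a steel hub 12 mm across standing 10 mm out of one face only; 0.08 kg. Origin: disc's centre; x axis = wheel axis, out through the hub. Bottom starts 8 mm above the bench. Pinch the flat faces in the top 20 mm, above the hub
- wheel_b: Second, equal hubbed wheel, turned the opposite way, upright in a rack bay: black rubber disc 60 mm across, 12 mm thick, rim edges bevelled 3 mm, with a steel hub 12 mm across standing 10 mm out of one face only; 0.08 kg. Origin: disc's centre; x axis = wheel axis, out through the hub. Bottom starts 8 mm above the bench. Pinch the flat faces in the top 20 mm, above the hub
- wheel_a_hub (a point): Centre of the hub's end face of wheel_a, 16 mm from the wheel's origin along its x axis
- wheel_b_hub (a point): The same for wheel_b
- rack: Fixed wooden rack 236 x 40 x 24 mm, origin at the middle of its underside, long along its x: three bays in a row at x = -75, 0 and +75 mm, slot 15 mm wide with its floor 8 mm above the bench and side walls to 24 mm, low chocks between the bays.
- plain_disc: Third disc in the rack, same rubber disc of 60 x 12 mm but with no hub on either face: stays in the rack. Origin at its centre, x along its axis
- bench_block: Steel block 60 x 60 x 20 mm, bystander; origin at the centre of its underside
- hammer: Hammer 220 mm long lying on the bench, bystander
- brush: Brush 170 mm long lying on the bench, bystander
- jar: Jar 60 mm in diameter, 70 mm high, bystander; origin under its centre
- mandrel: Upright steel ring mandrel 140 mm high on a round foot 70 mm in diameter, bystander; origin under its centre
- ring_clamp: Wooden ring clamp 110 x 26 x 24 mm lying on the bench, bystander
- cup: White bowl 64 mm in diameter, 50 mm high, bystander; origin under its centre

How it is judged:
By the outcome, as a careful person would: the job done as asked, in the order asked, and still so for the second after the job is handed in, with the robot touching nothing.
It also fails if it takes over 72 s, if anything falls off the work surface, if the arm or the gripper's body presses on something with over 40 N, if the wrist force passes 120 N, or if a joint passes its speed limit or range.

## Robot

A 6-joint arm with a two-finger parallel gripper is mounted at the origin on the work surface. World frame = base frame: x ahead of the robot, y to its left, z up, the work surface at z = 0. Lengths are in m, angles in rad, forces in N, time in s.
With the tool pointing down it reaches from about 0.4 to 0.825 m from the base axis. Payload 7 kg.
Tool frame: the origin (TCP) lies on the centre line of the jaws, within the pads' length; the fingertips stand 22 mm ahead of it and the grasp point (between the pads) lies 3 mm ahead of it; z points along the fingers, y is the line along which they close (so a half turn about z gives the same grasp; the last joint's range is limited). The gripper opens to 88 mm and grips with 3 to 60 N. Pads are 19 mm wide; open, the fingers measure 130 mm over their backs; the gripper's body (78 mm by 193 mm) begins 47 mm behind the grasp point.
Start: joints at [-0.979, 0.359, 0.012, 0, -1.224, -0.288], TCP at [0.202, -0.644, 0.249] pointing down, gripper open.
Joint ranges: [-3.07, 3.07], [-1.43, 2.12], [-1.02, 1.25], [-3.03, 1.67], [-3.05, -0], [-3.03, 3.03]. Speed limits (rad/s): [2.39, 2.39, 3.01, 3.14, 3.14, 3.14].

## Interface

Orientations are given as [roll, pitch, yaw] about the fixed x, y, z axes, in that order (R = Rz(yaw) Ry(pitch) Rx(roll)).
In Python, from station import monitor, viewer, order gives the robot as it stands. The module is installed in compiled form; this text tells all that it offers.
- The arm moves only by the tool servo_tool, never from a script. Its argument "targets" is a list of rows, each an object with "angular": the turn, a rotation vector about the tool's x, y, z in degrees, a list of three; "xyz": the shift along the tool's x, y, z in cm, a list of three; "claw": the finger opening in cm, from 0 to 8.76. A call has 1 to 20 rows; each row shifts and turns the commanded pose from where the row before left it, along the tool's axes as they then stand; what a row does not reach is not made up. A row lasts 1/10 s, in which the tool goes at most 50 mm and 8.59 degrees, less where a joint would pass 70% of its speed; a pose out of reach is approached as far as the arm can. A call is refused whole if a number of a shift passes 5 or a number of a turn 8.59, either way. A call with a gripper value outside its range is refused whole. The fingers move at their own pace and stop on an object; "force" is the grip in N (left out, the last holds). Time passes only in rows, so rows that do not move let the fingers close. It gives the time, the measured TCP pose, the force, the opening and the grip force at its end, in the units of the state.
- monitor.get_state(): the state, without advancing time (a new reading comes with each control period).
- viewer.grab_frame(name): name is "side" or "top"; returns a dict with "color" (384x512x3 uint8, blue, green, red), "fovy" (degrees; the focal length in pixels is half the picture's height over the tangent of half this angle, whatever the lens; pixels are square), "cx", "cy" (the principal point, pixels), "R" (3x3) and "t" (3): a world point X has camera coordinates R X + t. Camera axes: x right, y down, z forward; pixel columns grow to the right and rows downward; lengths in m; the calibration is good to about 2 mm. A picture is of the moment at which its call begins. There is no depth.
- order.job_done(): hands the job in; it is judged then, once.
The state is a dict: "t": time; "q": joint angles; "qd": joint speeds; "joint_efforts": joint torques, N m; "eef_pos": TCP position; "ee_rot": TCP orientation; "force": force on the tool from outside, world axes, zero at the start; "moment": the same for the moment, N m; "width": finger opening in m; "gripper_force": force on a finger pad.
Only numpy, scipy, OpenCV 4.12 (cv2) and the standard library are available. Lean on these libraries where they do the work, as an engineer would, in place of code of your own. Each camera call takes 0.05 s, during which the arm holds its last target. There are 200 camera calls.

## Working session

There is one attempt and no reset: what is moved stays moved. The work goes in short steps, Python scripts to look and compute and a tool call to move; the robot and the scene stay as the last step left them, time stands still between calls to the robot, and variables do not carry over. Pictures are saved under pics/ and viewed, at most 10 in all, crops included, and the job is handed in when it is done.

Besides the shell and the picture viewer there is one more tool, called after "Call:" by a JSON object that holds its "fn" and its "kwargs". servo_tool: Moves the arm, as the interface text tells. Its arguments: {"type":"object","properties":{"targets":{"type":"array"},"force":{"type":"number"}},"required":["targets"]}

```bash
mkdir -p pics; cat > h.py <<'E'
import numpy as np, cv2
from station import monitor, viewer, order
def ray(f,u,v):
    fl=f["color"].shape[0]/2/np.tan(np.radians(f["fovy"])/2)
    R=np.array(f["R"]);t=np.array(f["t"])
    d=R.T@np.array([(u-f["cx"])/fl,(v-f["cy"])/fl,1]);return -R.T@t,d/np.linalg.norm(d)
def onz(f,u,v,z):
    c,d=ray(f,u,v);return c+d*(z-c[2])/d[2]
def proj(f,X):
    fl=f["color"].shape[0]/2/np.tan(np.radians(f["fovy"])/2)
    p=np.array(f["R"])@np.array(X)+np.array(f["t"]);return np.array([f["cx"]+fl*p[0]/p[2],f["cy"]+fl*p[1]/p[2]])
def tri(f,a,g,b):
    c1,d1=ray(f,*a);c2,d2=ray(g,*b)
    s=np.linalg.lstsq(np.c_[d1,-d2],c2-c1,rcond=None)[0]
    p,q=c1+d1*s[0],c2+d2*s[1];return (p+q)/2,np.linalg.norm(p-q)
E
python3 - <<'E'
from h import *
import pickle
for n in("top","side"):
    f=viewer.grab_frame(n);pickle.dump(f,open(n+".pkl","wb"))
    cv2.imwrite(f"pics/{n}0.png",cv2.resize(f["color"],(800,600),interpolation=cv2.INTER_CUBIC))
    print(n,f["fovy"],f["cx"],f["cy"],-np.array(f["R"]).T@f["t"],np.round(f["R"],3).tolist())
print(monitor.get_state())
E
```

```text
top 50.807010638132425 252.83306551277698 190.69511093975328 [ 0.39899205 -0.04199341  1.35497886] [[0.012, -1.0, 0.025], [-0.991, -0.016, -0.135], [0.136, -0.023, -0.99]]
side 54.194163966908675 254.90738586143223 194.18062988607605 [0.26512846 0.52966276 0.88455887] [[-0.897, -0.442, 0.003], [-0.343, 0.691, -0.636], [0.279, -0.571, -0.772]]
{'t': 0.1, 'q': array([-9.78888277e-01,  3.59319585e-01,  1.11915508e-02, -2.84262789e-04,
       -1.22411436e+00, -2.88107881e-01]), 'qd': array([ 0.00163786, -0.0024733 ,  0.00036395,  0.00184691,  0.00114615,
        0.00011746]), 'joint_efforts': array([-3.26127563e-03, -5.84162664e+01,  2.93748540e+01,  7.01573879e+00,
        1.00469420e-02, -8.46623448e-05]), 'eef_pos': array([ 0.2017885 , -0.64372698,  0.24773581]), 'ee_rot': array([ 3.14013025e+00, -1.54690927e-04, -2.83788915e+00]), 'force': array([ 0.08556488, -0.68895285, -0.0032247 ]), 'moment': array([ 0.02306428, -0.00255229, -0.00193229]), 'gripper_force': 0.0, 'width': 0.08810892000382863}
```

View pics/top0.png

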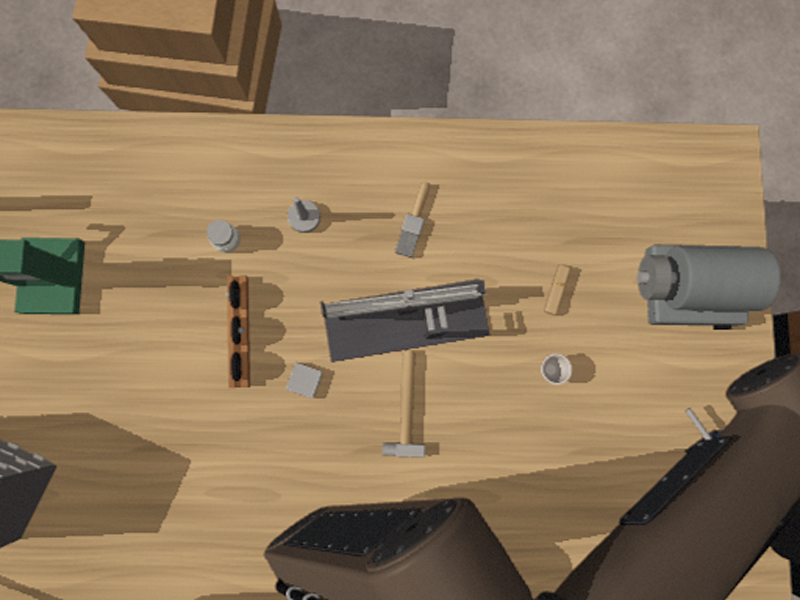

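View pics/side0.png

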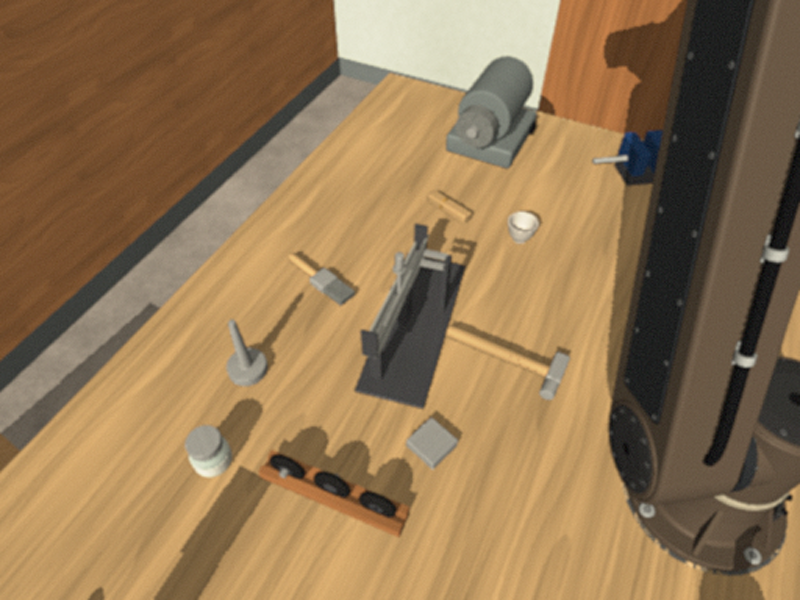

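```bash
python3 - <<'E'
import pickle,cv2,numpy as np
t=pickle.load(open("top.pkl","rb"))["color"];s=pickle.load(open("side.pkl","rb"))["color"]
def crop(im,x,y,w,h): return cv2.resize(im[y:y+h,x:x+w],(400,300),interpolation=cv2.INTER_CUBIC)
# x,y,w,h
print("top rack 130,165,120,90 ; top feeder 200,165,120,90; side rack 150,270,120,90; side feeder 200,135,120,... 160x120")
A=crop(t,120,170,120,90);B=crop(t,200,165,120,90);C=crop(s,155,275,120,90);D=crop(s,200,135,160,120)
cv2.imwrite("pics/z.png",np.vstack([np.hstack([A,B]),np.hstack([C,D])]))
E
```

```text
top rack 130,165,120,90 ; top feeder 200,165,120,90; side rack 150,270,120,90; side feeder 200,135,120,... 160x120
```

View pics/z.png

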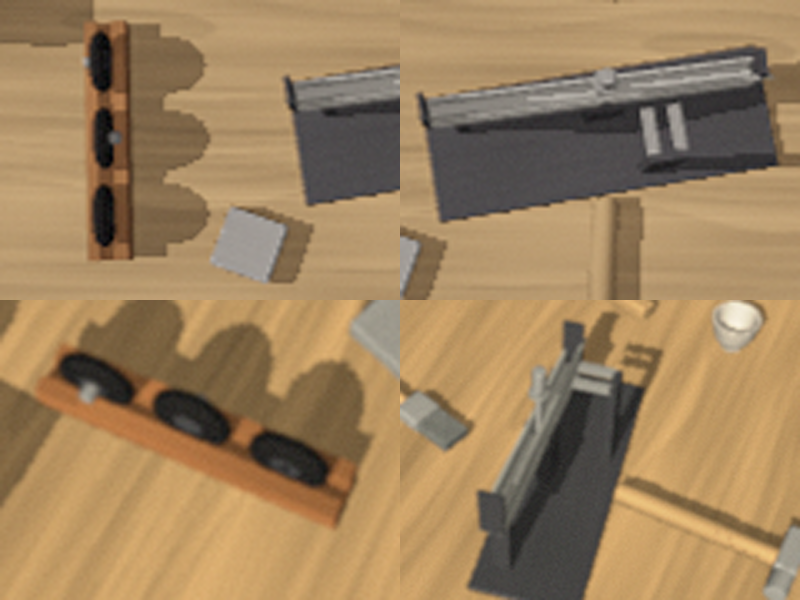

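The crops show three things.
- **Rack:** the far (high x) wheel has its hub at +y, around top px (146,189). The middle wheel has its hub at −y, around (154,211). The near disc is plain.
- **Feeder:** its +y end (the head) points left in the top view. The pin top is at about top px (261,188).
- **Notch:** it is on the robot's side of the feeder.

Next I measure the poses.

```bash
cat > meas.py <<'E'
from h import *
import pickle
from scipy.optimize import least_squares
t=pickle.load(open("top.pkl","rb"));s=pickle.load(open("side.pkl","rb"))
def big(m,x,y,w,h):
    k=np.zeros_like(m);k[y:y+h,x:x+w]=m[y:y+h,x:x+w]
    c=max(cv2.findContours(k,cv2.RETR_EXTERNAL,cv2.CHAIN_APPROX_NONE)[0],key=cv2.contourArea)
    return c
hsv=cv2.cvtColor(t["color"],cv2.COLOR_BGR2HSV)
H,S,V=[hsv[...,i].astype(int) for i in range(3)]
rm=(((H<13)&(S>140))|(V<45)).astype(np.uint8)*255
c=big(rm,140,170,25,85)
r=cv2.minAreaRect(c);print("rack rect",r,cv2.boundingRect(c))
p=cv2.boxPoints(r);print(p.tolist())
for q in p: print(onz(t,*q,.024).round(4),onz(t,*q,0).round(4))
# wheels dark blobs
dm=(V<50).astype(np.uint8)*255
for (x,y,w,h) in [(144,174,14,27),(144,203,14,22),(144,225,14,24)]:
    M=cv2.moments(dm[y:y+h,x:x+w],True);u,v=x+M["m10"]/M["m00"],y+M["m01"]/M["m00"]
    print("wheel",u,v,onz(t,u,v,.055).round(4),cv2.boundingRect(dm[y:y+h,x:x+w]))
# feeder base
fm=((S<90)&(V<110)).astype(np.uint8)*255
c=big(fm,203,176,116,60);a=cv2.approxPolyDP(c,2.5,True)[:,0]
print("feeder poly",a.tolist())
hs=cv2.cvtColor(s["color"],cv2.COLOR_BGR2HSV)
fs=((hs[...,1]<90)&(hs[...,2]<110)).astype(np.uint8)*255
c2=big(fs,220,135,85,130);print("side poly",cv2.approxPolyDP(c2,2,True)[:,0].tolist())
A=cv2.resize(t["color"][172:236,203:319],(800,441),interpolation=cv2.INTER_NEAREST)
cv2.imwrite("pics/m.png",np.vstack([A]))
B=cv2.resize(s["color"][140:265,222:306],(403,600),interpolation=cv2.INTER_NEAREST)
C=cv2.resize(s["color"][285:345,160:270],(397,217),interpolation=cv2.INTER_NEAREST)
D=cv2.resize(t["color"][172:252,130:180],(239,383),interpolation=cv2.INTER_NEAREST)
o=np.zeros((600,800,3),np.uint8);o[:,:403]=B;o[:217,403:]=C;o[217:,403:642]=D
cv2.imwrite("pics/m2.png",o)
E
python3 meas.py
```

```text
rack rect ((153.0500030517578, 235.3499755859375), (22.485998153686523, 9.616652488708496), 81.8698959350586) (149, 224, 11, 24)
[[146.70001220703125, 224.89996337890625], [156.22000122070312, 223.53997802734375], [159.39999389648438, 245.79998779296875], [149.8800048828125, 247.15997314453125]]
[0.4633 0.2721 0.024 ] [0.4645 0.2777 0.    ]
[0.4681 0.2414 0.024 ] [0.4694 0.2465 0.    ]
[0.3962 0.2279 0.024 ] [0.3962 0.2328 0.    ]
[0.3915 0.2584 0.024 ] [0.3914 0.2638 0.    ]
wheel 149.9156626506024 188.04819277108433 [0.5806 0.2601 0.055 ] (3, 6, 6, 17)
wheel 150.86301369863014 211.04109589041096 [0.5063 0.2536 0.055 ] (5, 0, 5, 17)
wheel 150.88235294117646 234.2235294117647 [0.4324 0.2501 0.055 ] (4, 1, 6, 18)
feeder poly [[309, 180], [265, 186], [305, 181], [308, 188], [303, 191], [209, 202], [206, 193], [212, 230], [312, 214]]
side poly [[266, 144], [267, 155], [259, 170], [266, 160], [269, 162], [248, 208], [243, 213], [240, 210], [250, 190], [239, 211], [231, 212], [232, 225], [236, 228], [228, 249], [270, 260], [297, 171], [290, 169], [288, 164], [284, 167], [271, 165], [269, 162], [272, 159], [272, 145]]
```

View pics/m.png

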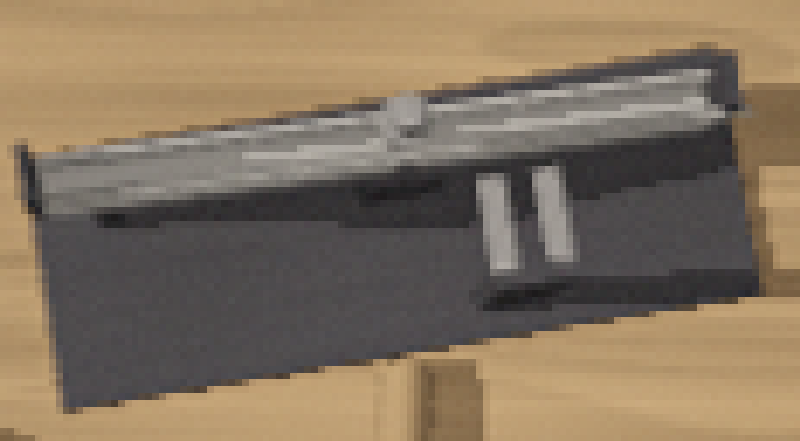

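View pics/m2.png

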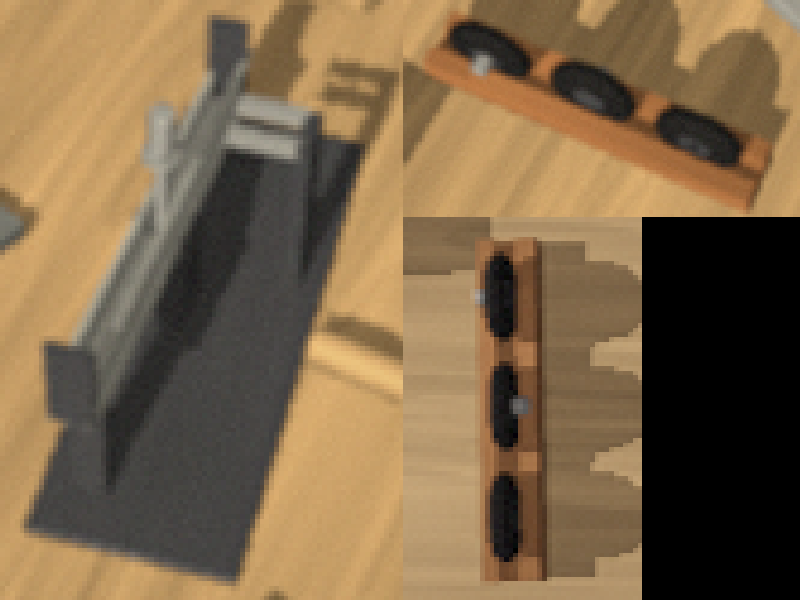

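```bash
cat > fit.py <<'E'
from h import *
import pickle,json
from scipy.optimize import least_squares
t=pickle.load(open("top.pkl","rb"));s=pickle.load(open("side.pkl","rb"))
def fit(obs,x0):
    def P(x,p): c,n=np.cos(x[2]),np.sin(x[2]);return [x[0]+c*p[0]-n*p[1],x[1]+n*p[0]+c*p[1],p[2]]
    r=least_squares(lambda x:np.concatenate([proj(f,P(x,np.array(p)/1000))-uv for f,p,uv in obs]),x0,loss="soft_l1")
    res=np.array([proj(f,P(r.x,np.array(p)/1000))-uv for f,p,uv in obs]);print(r.x.round(4));print(res.round(1).tolist());return r.x,P
F,P=fit([(t,(-95,179,8),(212.07,231.15)),(t,(-95,-167,8),(313,213.9)),(t,(30,-167,8),(309.5,178.5)),(t,(0,0,174),(261.1,187.5)),
 (s,(0,0,174),(254.8,162.8)),(s,(30,179,8),(226.9,249.3)),(s,(-95,179,8),(271.5,259.3)),(s,(-95,-167,8),(296.9,169.3))],[.5,-.05,.1])
K,_=fit([(t,(118,20,24),(145.2,176.3)),(t,(-118,20,24),(146.2,247.4)),(t,(118,-20,0),(158.4,176.3)),(t,(-118,-20,0),(159.6,247.4)),
 (s,(118,20,0),(165.6,301.7)),(s,(-118,20,0),(255.6,342.7)),(s,(-118,-20,24),(260.6,323.3))],[.5,.25,0])
for n,p in dict(A=(75,0,38),B=(0,0,38),plain=(-75,0,38)).items():
    X=P(K,np.array(p)/1000);print(n,np.round(X,4),"predtop",proj(t,X).round(1))
for n,p in dict(low40=(0,40,0),high100=(0,100,0),pin=(0,0,0),notch=(-58,-45,0)).items(): print(n,np.round(P(F,np.array(p)/1000),4))
A,d=tri(t,(261.1,187.5),s,(254.8,162.8));print("pin tri",A.round(4),d)
json.dump([list(F),list(K)],open("pose.json","w"))
E
python3 fit.py
cat > go.py <<'E'
# usage: go.py x y z yawdeg -> needed shift in tool axes (cm) and turn about tool z (deg)
from h import *;import sys
from scipy.spatial.transform import Rotation as R
x,y,z,w=map(float,sys.argv[1:5]);st=monitor.get_state()
r=R.from_euler("xyz",st["ee_rot"]);g=R.from_euler("xyz",[np.pi,0,np.radians(w)])
print("t",round(st["t"],2),"pos",st["eef_pos"].round(4),"rot",st["ee_rot"].round(4),"q",st["q"].round(2),"w",round(st["width"],4),"F",st["force"].round(1),round(st["gripper_force"],1))
d=np.array([x,y,z])-st["eef_pos"]
print("shift in present axes",(r.inv().apply(d)*100).round(2),"in goal axes",(g.inv().apply(d)*100).round(2),"turn",np.degrees((r.inv()*g).as_rotvec()).round(2))
E
python3 go.py .5 .25 .2 0
```

```text
[ 0.5703 -0.0952  0.1867]
[[-1.0, 0.8], [0.3, 0.1], [-3.3, -0.8], [0.5, 0.2], [0.3, -0.7], [-0.4, -0.5], [-0.1, 0.5], [0.5, -1.1]]
[0.5091 0.2583 0.0519]
[[0.1, -0.6], [-0.6, 0.1], [0.5, 0.2], [-0.1, -0.4], [0.8, 1.9], [-1.2, -0.2], [0.7, -0.4]]
A [0.584  0.2622 0.038 ] predtop [150.5 187.7]
B [0.5091 0.2583 0.038 ] predtop [150.6 210.6]
plain [0.4343 0.2545 0.038 ] predtop [150.7 233.8]
low40 [ 0.5629 -0.0559  0.    ]
high100 [0.5518 0.003  0.    ]
pin [ 0.5703 -0.0952  0.    ]
notch [ 0.5217 -0.1502  0.    ]
pin tri [ 0.5708 -0.094   0.1723] 0.0003428165599335984
t 0.1 pos [ 0.2018 -0.6437  0.2477] rot [ 3.1401e+00 -2.0000e-04 -2.8379e+00] q [-0.98  0.36  0.01 -0.   -1.22 -0.29] w 0.0881 F [ 0.1 -0.7 -0. ] 0.0
shift in present axes [-55.18  76.36   4.88] in goal axes [ 29.82 -89.37   4.77] turn [ 3.000e-02  1.200e-01 -1.626e+02]
```

```bash
sed -i 's/(t,(30,-167,8),(309.5,178.5)),//' fit.py; python3 fit.py
```

```text
[ 0.5706 -0.0945  0.1911]
[[-1.0, 0.9], [0.1, -0.2], [0.2, 0.0], [0.1, -0.5], [-0.4, -0.2], [-0.0, 0.7], [0.1, -1.1]]
[0.5091 0.2583 0.0519]
[[0.1, -0.6], [-0.6, 0.1], [0.5, 0.2], [-0.1, -0.4], [0.8, 1.9], [-1.2, -0.2], [0.7, -0.4]]
A [0.584  0.2622 0.038 ] predtop [150.5 187.7]
B [0.5091 0.2583 0.038 ] predtop [150.6 210.6]
plain [0.4343 0.2545 0.038 ] predtop [150.7 233.8]
low40 [ 0.563  -0.0552  0.    ]
high100 [0.5516 0.0037 0.    ]
pin [ 0.5706 -0.0945  0.    ]
notch [ 0.5222 -0.1497  0.    ]
pin tri [ 0.5708 -0.094   0.1723] 0.0003428165599335984
```

Call:
{"fn": "servo_tool", "kwargs": {"targets": [{"xyz": [0, 0, -5], "angular": [0, 0, 0], "claw": 4}, {"xyz": [0, 0, -5], "angular": [0, 0, 0], "claw": 4}, {"xyz": [-3.5, 3.5, 0], "angular": [0, 0, 0], "claw": 4}]}}

```text
t: 0.4
eef_pos: [0.2245, -0.6057, 0.3556]
ee_rot: [-3.13, 0.0, -2.841]
force: [2.5, -0.7, 0.2]
width: 0.0688
gripper_force: 0.0
```

Call:
{"fn": "servo_tool", "kwargs": {"targets": [{"xyz": [-3.6, 2.95, 0], "angular": [0, 0, 0], "claw": 4}, {"xyz": [-3.6, 2.95, 0], "angular": [0, 0, 0], "claw": 4}, {"xyz": [-3.6, 2.95, 0], "angular": [0, 0, 0], "claw": 4}, {"xyz": [-3.6, 2.95, 0], "angular": [0, 0, 0], "claw": 4}, {"xyz": [-3.6, 2.95, 0], "angular": [0, 0, 0], "claw": 4}, {"xyz": [-3.6, 2.95, 0], "angular": [0, 0, 0], "claw": 4}, {"xyz": [-3.6, 2.95, 0], "angular": [0, 0, 0], "claw": 4}, {"xyz": [-3.6, 2.95, 0], "angular": [0, 0, 0], "claw": 4}, {"xyz": [-3.6, 2.95, 0], "angular": [0, 0, 0], "claw": 4}, {"xyz": [-3.6, 2.95, 0], "angular": [0, 0, 0], "claw": 4}, {"xyz": [-3.6, 2.95, 0], "angular": [0, 0, 0], "claw": 4}, {"xyz": [-3.6, 2.95, 0], "angular": [0, 0, 0], "claw": 4}, {"xyz": [-3.6, 2.95, 0], "angular": [0, 0, 0], "claw": 4}, {"xyz": [0, 0, 0], "angular": [0, 0, -7.2], "claw": 4}, {"xyz": [0, 0, 0], "angular": [0, 0, 7.2], "claw": 4}]}}

```text
t: 1.9
eef_pos: [0.5572, -0.0927, 0.3476]
ee_rot: [3.141, -0.002, -2.826]
force: [-0.9, -1.0, -0.3]
width: 0.04
gripper_force: 0.0
```

```bash
python3 go.py .5091 .2583 .16 -177
```

```text
t 1.9 pos [ 0.5572 -0.0927  0.3476] rot [ 3.1411e+00 -1.7000e-03 -2.8265e+00] q [ 0.18  0.13 -0.07 -0.   -1.37 -1.44] w 0.04 F [-0.9 -1.  -0.3] 0.0
shift in present axes [-6.34 34.85 18.77] in goal axes [ 2.97 35.3  18.76] turn [ 1.000e-02 -1.000e-01  1.506e+01]
```

Call:
{"fn": "servo_tool", "kwargs": {"targets": [{"xyz": [0, 0, 0], "angular": [0, 0, 7.53], "claw": 4}, {"xyz": [0, 0, 0], "angular": [0, 0, 7.53], "claw": 4}, {"xyz": [0.37, 4.41, 0], "angular": [0, 0, 0], "claw": 4}, {"xyz": [0.37, 4.41, 0], "angular": [0, 0, 0], "claw": 4}, {"xyz": [0.37, 4.41, 0], "angular": [0, 0, 0], "claw": 4}, {"xyz": [0.37, 4.41, 0], "angular": [0, 0, 0], "claw": 4}, {"xyz": [0.37, 4.41, 0], "angular": [0, 0, 0], "claw": 4}, {"xyz": [0.37, 4.41, 0], "angular": [0, 0, 0], "claw": 4}, {"xyz": [0.37, 4.41, 0], "angular": [0, 0, 0], "claw": 4}, {"xyz": [0.37, 4.41, 0], "angular": [0, 0, 0], "claw": 4}, {"xyz": [0, 0, 3.75], "angular": [0, 0, 0], "claw": 4}, {"xyz": [0, 0, 3.75], "angular": [0, 0, 0], "claw": 4}, {"xyz": [0, 0, 3.75], "angular": [0, 0, 0], "claw": 4}, {"xyz": [0, 0, 3.75], "angular": [0, 0, 0], "claw": 4}, {"xyz": [0, 0, 3.75], "angular": [0, 0, 0], "claw": 4}, {"xyz": [0, 0, 0], "angular": [0, 0, 0], "claw": 4}, {"xyz": [0, 0, 0], "angular": [0, 0, 0], "claw": 4}]}}

```text
t: 3.6
eef_pos: [0.5129, 0.2569, 0.1614]
ee_rot: [-3.14, -0.001, -3.1]
force: [1.4, 1.0, 1.7]
width: 0.0398
gripper_force: 0.0
```

```bash
python3 go.py .5091 .2583 .072 -177
```

```text
t 3.6 pos [0.5129 0.2569 0.1614] rot [-3.1402e+00 -6.0000e-04 -3.1003e+00] q [ 0.81  0.27 -0.33  0.   -0.97 -2.34] w 0.0398 F [1.4 1.  1.7] 0.0
shift in present axes [0.36 0.17 8.94] in goal axes [0.37 0.16 8.94] turn [-0.08 -0.04 -0.63]
```

Call:
{"fn": "servo_tool", "kwargs": {"force": 12, "targets": [{"xyz": [0.37, 0.16, 2.5], "angular": [0, 0, -0.6], "claw": 4}, {"xyz": [0, 0, 3], "angular": [0, 0, 0], "claw": 4}, {"xyz": [0, 0, 2.4], "angular": [0, 0, 0], "claw": 4}, {"xyz": [0, 0, 1.05], "angular": [0, 0, 0], "claw": 4}, {"xyz": [0, 0, 0], "angular": [0, 0, 0], "claw": 4}, {"xyz": [0, 0, 0], "angular": [0, 0, 0], "claw": 2.4}, {"xyz": [0, 0, 0], "angular": [0, 0, 0], "claw": 2.4}, {"xyz": [0, 0, 0], "angular": [0, 0, 0], "claw": 2.4}]}}

```text
t: 4.4
eef_pos: [0.5095, 0.259, 0.0729]
ee_rot: [3.14, 0.002, -3.09]
force: [0.2, -0.8, 0.0]
width: 0.0254
gripper_force: 0.0
```

```bash
python3 go.py .5091 .2583 .072 -177; python3 - <<'E'
from h import *
f=viewer.grab_frame("side");g=viewer.grab_frame("top")
A=cv2.resize(f["color"][265:355,150:270],(800,600),interpolation=cv2.INTER_CUBIC)[:, :]
B=cv2.resize(g["color"][165:255,120:240],(400,300),interpolation=cv2.INTER_CUBIC)
cv2.imwrite("pics/g1.png",A)
E
```

```text
t 4.4 pos [0.5095 0.259  0.0729] rot [ 3.1402e+00  1.7000e-03 -3.0901e+00] q [ 0.81  0.36 -0.43  0.   -0.77 -2.33] w 0.0254 F [ 0.2 -0.8  0. ] 0.0
shift in present axes [ 0.05 -0.07  0.09] in goal axes [ 0.05 -0.07  0.09] turn [ 0.08  0.1  -0.05]
```

View pics/g1.png

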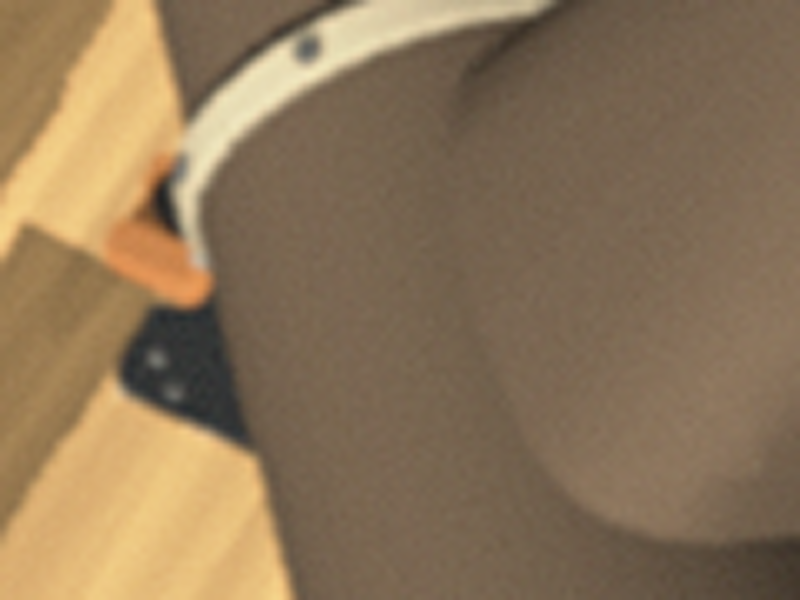

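The side view shows only the forearm covering the rack, so it tells me nothing. I'll close the fingers on the wheel and watch the force.

Call:
{"fn": "servo_tool", "kwargs": {"force": 15, "targets": [{"xyz": [0, 0, 0], "angular": [0, 0, 0], "claw": 1.0}, {"xyz": [0, 0, 0], "angular": [0, 0, 0], "claw": 0.8}, {"xyz": [0, 0, 0], "angular": [0, 0, 0], "claw": 0.8}, {"xyz": [0, 0, 0], "angular": [0, 0, 0], "claw": 0.8}]}}

```text
t: 4.9
eef_pos: [0.5089, 0.2585, 0.0716]
ee_rot: [-3.141, 0.0, -3.09]
force: [-0.2, 0.2, 1.9]
width: 0.0117
gripper_force: 15.0
```

Call:
{"fn": "servo_tool", "kwargs": {"targets": [{"xyz": [0, 0, -2], "angular": [0, 0, 0], "claw": 0.8}, {"xyz": [0, 0, -4], "angular": [0, 0, 0], "claw": 0.8}, {"xyz": [0, 0, -4.6], "angular": [0, 0, 0], "claw": 0.8}, {"xyz": [0, 0, -4.6], "angular": [0, 0, 0], "claw": 0.8}, {"xyz": [0, 0, -4.6], "angular": [0, 0, 0], "claw": 0.8}, {"xyz": [0, 0, -3], "angular": [0, 0, 0], "claw": 0.8}, {"xyz": [-0.47, -4, 0], "angular": [0, 0, 0], "claw": 0.8}, {"xyz": [-0.47, -4, 0], "angular": [0, 0, 0], "claw": 0.8}, {"xyz": [-0.47, -4, 0], "angular": [0, 0, 0], "claw": 0.8}, {"xyz": [-0.47, -4, 0], "angular": [0, 0, 0], "claw": 0.8}, {"xyz": [-0.47, -4, 0], "angular": [0, 0, 0], "claw": 0.8}, {"xyz": [-0.47, -4, 0], "angular": [0, 0, 0], "claw": 0.8}, {"xyz": [-0.47, -4, 0], "angular": [0, 0, 0], "claw": 0.8}, {"xyz": [-0.47, -4, 0], "angular": [0, 0, 0], "claw": 0.8}]}}

```text
t: 6.3
eef_pos: [0.5627, -0.0608, 0.2993]
ee_rot: [3.141, -0.0, -3.09]
force: [1.0, 0.0, -0.1]
width: 0.0116
gripper_force: 15.0
```

Call:
{"fn": "servo_tool", "kwargs": {"targets": [{"xyz": [0, 0, 0], "angular": [0, 0, -7], "claw": 0.8}, {"xyz": [0, 0, 0], "angular": [0, 0, -7], "claw": 0.8}, {"xyz": [0, 0, 0], "angular": [0, 0, -7], "claw": 0.8}, {"xyz": [0, 0, 0], "angular": [0, 0, -7], "claw": 0.8}, {"xyz": [0, 0, 0], "angular": [0, 0, -7], "claw": 0.8}, {"xyz": [0, 0, 0], "angular": [0, 0, -7], "claw": 0.8}, {"xyz": [0, 0, 0], "angular": [0, 0, -7], "claw": 0.8}, {"xyz": [0, 0, 0], "angular": [0, 0, -7], "claw": 0.8}, {"xyz": [0, 0, 0], "angular": [0, 0, -7], "claw": 0.8}, {"xyz": [0, 0, 0], "angular": [0, 0, -7], "claw": 0.8}, {"xyz": [0, 0, 0], "angular": [0, 0, -7], "claw": 0.8}, {"xyz": [0, 0, 0], "angular": [0, 0, -7], "claw": 0.8}, {"xyz": [0, 0, 0], "angular": [0, 0, -7], "claw": 0.8}, {"xyz": [0, 0, 0], "angular": [0, 0, -7], "claw": 0.8}, {"xyz": [0, 0, 0], "angular": [0, 0, 0], "claw": 0.8}, {"xyz": [0, 0, 0], "angular": [0, 0, 0], "claw": 0.8}]}}

```text
t: 7.9
eef_pos: [0.5627, -0.0591, 0.2993]
ee_rot: [3.141, 0.0, -1.383]
force: [-0.1, -0.6, -1.9]
width: 0.0121
gripper_force: 15.0
```

```bash
python3 go.py .5634 -.0572 .19 -79.1; python3 - <<'E'
from h import *
g=viewer.grab_frame("side")
cv2.imwrite("pics/g2.png",cv2.resize(g["color"][90:270,180:420],(800,600),interpolation=cv2.INTER_CUBIC))
E
```

```text
t 7.9 pos [ 0.5627 -0.0591  0.2993] rot [ 3.1411e+00  1.0000e-04 -1.3833e+00] q [ 0.24  0.15 -0.15 -0.   -1.27 -0.05] w 0.0121 F [-0.1 -0.6 -1.9] 15.0
shift in present axes [-0.18 -0.11 10.93] in goal axes [-0.18 -0.1  10.93] turn [ 0.03  0.01 -0.16]
```

View pics/g2.png

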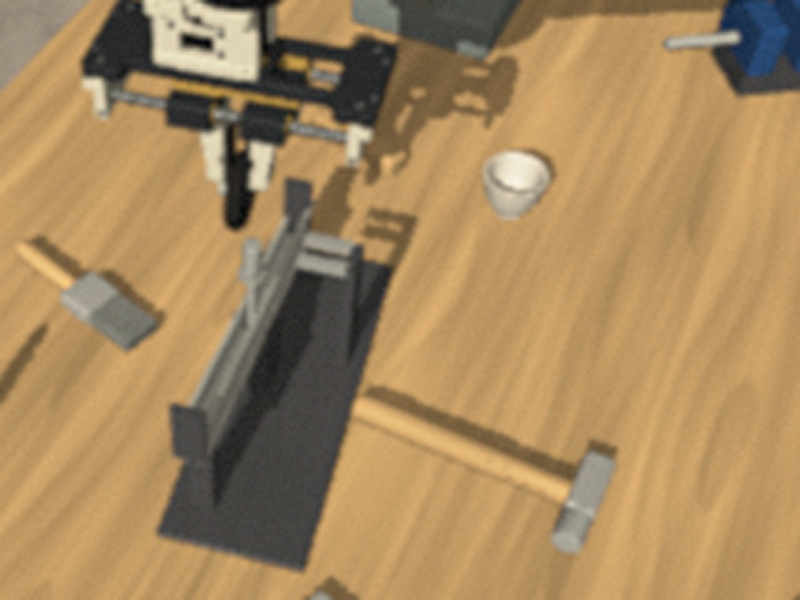

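The wheel hangs vertically, edge-on to the camera, at px (235,190) in the crop. The pin grip is at (252,258). I lower it to just above the lip and look again.

Call:
{"fn": "servo_tool", "kwargs": {"targets": [{"xyz": [-0.18, -0.1, 3], "angular": [0, 0, -0.15], "claw": 0.8}, {"xyz": [0, 0, 3.5], "angular": [0, 0, 0], "claw": 0.8}, {"xyz": [0, 0, 3], "angular": [0, 0, 0], "claw": 0.8}, {"xyz": [0, 0, 1.4], "angular": [0, 0, 0], "claw": 0.8}, {"xyz": [0, 0, 0], "angular": [0, 0, 0], "claw": 0.8}, {"xyz": [0, 0, 0], "angular": [0, 0, 0], "claw": 0.8}]}}

```text
t: 8.55
eef_pos: [0.5639, -0.0573, 0.1911]
ee_rot: [-3.141, -0.0, -1.378]
force: [0.1, -0.5, -0.0]
width: 0.0116
gripper_force: 15.0
```

```bash
python3 go.py .5634 -.0572 .153 -79.1; python3 - <<'E'
from h import *
g=viewer.grab_frame("side")
cv2.imwrite("pics/g3.png",cv2.resize(g["color"][135:225,215:335],(800,600),interpolation=cv2.INTER_CUBIC))
E
```

```text
t 8.55 pos [ 0.5639 -0.0573  0.1911] rot [-3.1414e+00 -4.0000e-04 -1.3782e+00] q [ 0.24  0.23 -0.31  0.   -1.03 -0.05] w 0.0116 F [ 0.1 -0.5 -0. ] 15.0
shift in present axes [-0.02  0.05  3.81] in goal axes [-0.02  0.05  3.81] turn [-0.01 -0.02  0.14]
```

View pics/g3.png

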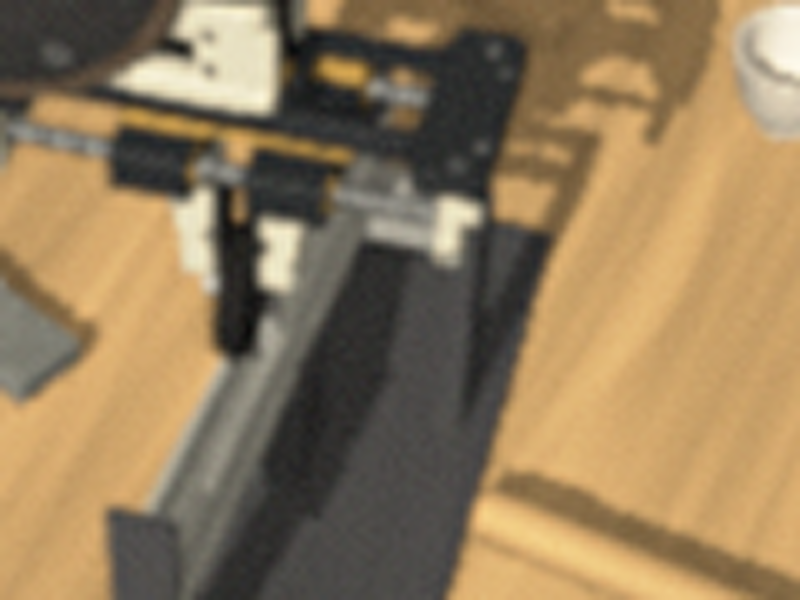

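The wheel bottom, at (235,352) in the crop, sits right over the channel opening. I lower it.

Call:
{"fn": "servo_tool", "kwargs": {"targets": [{"xyz": [0, 0.05, 0.8], "angular": [0, 0, 0], "claw": 0.8}, {"xyz": [0, 0, 0.8], "angular": [0, 0, 0], "claw": 0.8}, {"xyz": [0, 0, 0.7], "angular": [0, 0, 0], "claw": 0.8}, {"xyz": [0, 0, 0], "angular": [0, 0, 0], "claw": 0.8}]}}

```text
t: 9.0
eef_pos: [0.5634, -0.0572, 0.1667]
ee_rot: [-3.141, 0.0, -1.377]
force: [1.9, 1.6, -1.4]
width: 0.0119
gripper_force: 15.0
```

Call:
{"fn": "servo_tool", "kwargs": {"targets": [{"xyz": [0, 0, 0.5], "angular": [0, 0, 0], "claw": 0.8}, {"xyz": [0, 0, 0.4], "angular": [0, 0, 0], "claw": 0.8}, {"xyz": [0, 0, 0.4], "angular": [0, 0, 0], "claw": 0.8}, {"xyz": [0, 0, 0], "angular": [0, 0, 0], "claw": 0.8}]}}

```text
t: 9.4
eef_pos: [0.5634, -0.0572, 0.1542]
ee_rot: [-3.141, 0.0, -1.377]
force: [3.4, 1.1, -3.6]
width: 0.0118
gripper_force: 15.0
```

```bash
python3 go.py .5634 -.0572 .152 -79.1
```

```text
t 9.4 pos [ 0.5634 -0.0572  0.1542] rot [-3.1411e+00  1.0000e-04 -1.3772e+00] q [ 0.24  0.26 -0.36 -0.   -0.95 -0.05] w 0.0118 F [ 3.4  1.1 -3.6] 15.0
shift in present axes [0.   0.   0.22] in goal axes [0.   0.   0.22] turn [-0.03  0.01  0.19]
```

Call:
{"fn": "servo_tool", "kwargs": {"targets": [{"xyz": [0, -0.1, 0.2], "angular": [0, 0, 0], "claw": 0.8}, {"xyz": [0, 0, 0.1], "angular": [0, 0, 0], "claw": 0.8}, {"xyz": [0, 0, 0], "angular": [0, 0, 0], "claw": 0.8}]}}

```text
t: 9.7
eef_pos: [0.5636, -0.0572, 0.1512]
ee_rot: [3.141, 0.0, -1.377]
force: [1.3, 0.0, -0.7]
width: 0.0116
gripper_force: 15.0
```

```bash
python3 go.py .5634 -.0572 .152 -79.1
```

```text
t 9.7 pos [ 0.5636 -0.0572  0.1512] rot [ 3.1407e+00  1.0000e-04 -1.3772e+00] q [ 0.24  0.27 -0.36 -0.   -0.94 -0.05] w 0.0116 F [ 1.3  0.  -0.7] 15.0
shift in present axes [-0.    0.02 -0.08] in goal axes [-0.    0.02 -0.08] turn [0.05 0.   0.19]
```

Call:
{"fn": "servo_tool", "kwargs": {"targets": [{"xyz": [0, 0, 0], "angular": [0, 0, 0], "claw": 1.6}, {"xyz": [0, 0, 0], "angular": [0, 0, 0], "claw": 2.4}, {"xyz": [0, 0, 0], "angular": [0, 0, 0], "claw": 3}, {"xyz": [0, 0, 0], "angular": [0, 0, 0], "claw": 3}, {"xyz": [0, 0, -1], "angular": [0, 0, 0], "claw": 3}, {"xyz": [0, 0, -3], "angular": [0, 0, 0], "claw": 3}, {"xyz": [0, 0, -4], "angular": [0, 0, 0], "claw": 3}, {"xyz": [0, 0, -4], "angular": [0, 0, 0], "claw": 4}, {"xyz": [0, 0, -3], "angular": [0, 0, 0], "claw": 4}, {"xyz": [0, 0, 0], "angular": [0, 0, 0], "claw": 4}]}}

```text
t: 10.7
eef_pos: [0.566, -0.0573, 0.3076]
ee_rot: [-3.133, -0.001, -1.377]
force: [-0.0, -0.5, 0.5]
width: 0.0396
gripper_force: 0.0
```

```bash
python3 go.py .584 .2622 .16 3; python3 - <<'E'
from h import *
g=viewer.grab_frame("side");t=viewer.grab_frame("top")
A=cv2.resize(g["color"][135:225,215:335],(400,300),interpolation=cv2.INTER_CUBIC)
B=cv2.resize(t["color"][165:255,200:320],(400,300),interpolation=cv2.INTER_CUBIC)
cv2.imwrite("pics/g4.png",np.hstack([A,B]))
E
```

```text
t 10.7 pos [ 0.566  -0.0573  0.3076] rot [-3.1327e+00 -1.3000e-03 -1.3766e+00] q [ 0.24  0.15 -0.14  0.   -1.28 -0.05] w 0.0396 F [-0.  -0.5  0.5] 0.0
shift in present axes [-31.02  -7.8   14.79] in goal axes [  3.47 -31.81  14.76] turn [ -0.37  -0.42 -81.87]
```

View pics/g4.png

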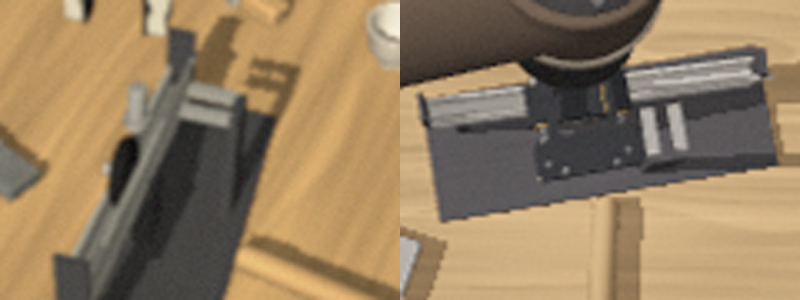

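Wheel B stands in the channel behind the pin, with its hub at (105,170) out over the curb. Next is wheel A.

Call:
{"fn": "servo_tool", "kwargs": {"targets": [{"xyz": [0, 0, 0], "angular": [0, 0, -8.2], "claw": 4}, {"xyz": [0, 0, 0], "angular": [0, 0, -8.2], "claw": 4}, {"xyz": [0, 0, 0], "angular": [0, 0, -8.2], "claw": 4}, {"xyz": [0, 0, 0], "angular": [0, 0, -8.2], "claw": 4}, {"xyz": [0, 0, 0], "angular": [0, 0, -8.2], "claw": 4}, {"xyz": [0, 0, 0], "angular": [0, 0, -8.2], "claw": 4}, {"xyz": [0, 0, 0], "angular": [0, 0, -8.2], "claw": 4}, {"xyz": [0, 0, 0], "angular": [0, 0, -8.2], "claw": 4}, {"xyz": [0, 0, 0], "angular": [0, 0, -8.2], "claw": 4}, {"xyz": [0, 0, 0], "angular": [0, 0, -8.2], "claw": 4}, {"xyz": [0.43, -3.98, 0], "angular": [0, 0, 0], "claw": 4}, {"xyz": [0.43, -3.98, 0], "angular": [0, 0, 0], "claw": 4}, {"xyz": [0.43, -3.98, 0], "angular": [0, 0, 0], "claw": 4}, {"xyz": [0.43, -3.98, 0], "angular": [0, 0, 0], "claw": 4}, {"xyz": [0.43, -3.98, 0], "angular": [0, 0, 0], "claw": 4}, {"xyz": [0.43, -3.98, 0], "angular": [0, 0, 0], "claw": 4}, {"xyz": [0.43, -3.98, 0], "angular": [0, 0, 0], "claw": 4}, {"xyz": [0.43, -3.98, 0], "angular": [0, 0, 0], "claw": 4}]}}

```text
t: 12.6
eef_pos: [0.5804, 0.264, 0.3002]
ee_rot: [3.14, 0.002, 0.054]
force: [0.5, -0.1, 0.1]
width: 0.0401
gripper_force: 0.0
```

Call:
{"fn": "servo_tool", "kwargs": {"targets": [{"xyz": [0, 0, 4], "angular": [0, 0, 0], "claw": 4}, {"xyz": [0, 0, 4], "angular": [0, 0, 0], "claw": 4}, {"xyz": [0, 0, 4], "angular": [0, 0, 0], "claw": 4}, {"xyz": [0, 0, 2.5], "angular": [0, 0, 0], "claw": 4}, {"xyz": [0, 0, 0], "angular": [0, 0, 0], "claw": 4}, {"xyz": [0, 0, 0], "angular": [0, 0, 0], "claw": 4}]}}

```text
t: 13.2
eef_pos: [0.5812, 0.2624, 0.1563]
ee_rot: [3.14, 0.001, 0.054]
force: [0.7, -0.6, 1.0]
width: 0.0401
gripper_force: 0.0
```

```bash
python3 go.py .584 .2622 .072 3
```

```text
t 13.2 pos [0.5812 0.2624 0.1563] rot [3.1401e+00 1.1000e-03 5.4300e-02] q [ 0.73  0.37 -0.2   0.   -1.01  0.89] w 0.0401 F [ 0.7 -0.6  1. ] 0.0
shift in present axes [0.29 0.03 8.43] in goal axes [0.28 0.04 8.43] turn [0.09 0.06 0.11]
```

Call:
{"fn": "servo_tool", "kwargs": {"force": 15, "targets": [{"xyz": [0.28, 0.04, 2.5], "angular": [0, 0, 0], "claw": 4}, {"xyz": [0, 0, 3], "angular": [0, 0, 0], "claw": 4}, {"xyz": [0, 0, 1.9], "angular": [0, 0, 0], "claw": 4}, {"xyz": [0, 0, 1.05], "angular": [0, 0, 0], "claw": 4}, {"xyz": [0, 0, 0], "angular": [0, 0, 0], "claw": 3}, {"xyz": [0, 0, 0], "angular": [0, 0, 0], "claw": 1}, {"xyz": [0, 0, 0], "angular": [0, 0, 0], "claw": 0.8}, {"xyz": [0, 0, 0], "angular": [0, 0, 0], "claw": 0.8}, {"xyz": [0, 0, 0], "angular": [0, 0, 0], "claw": 0.8}, {"xyz": [0, 0, 0], "angular": [0, 0, 0], "claw": 0.8}, {"xyz": [0, 0, 0], "angular": [0, 0, 0], "claw": 0.8}]}}

```text
t: 14.3
eef_pos: [0.5846, 0.2628, 0.0731]
ee_rot: [-3.141, -0.002, 0.054]
force: [-0.0, 0.4, 4.7]
width: 0.0116
gripper_force: 15.0
```

Call:
{"fn": "servo_tool", "kwargs": {"targets": [{"xyz": [0, 0, -2], "angular": [0, 0, 0], "claw": 0.8}, {"xyz": [0, 0, -4], "angular": [0, 0, 0], "claw": 0.8}, {"xyz": [0, 0, -4.6], "angular": [0, 0, 0], "claw": 0.8}, {"xyz": [0, 0, -4.6], "angular": [0, 0, 0], "claw": 0.8}, {"xyz": [0, 0, -4.6], "angular": [0, 0, 0], "claw": 0.8}, {"xyz": [0, 0, -3.5], "angular": [0, 0, 0], "claw": 0.8}, {"xyz": [-0.66, 3.7, 0], "angular": [0, 0, 0], "claw": 0.8}, {"xyz": [-0.66, 3.7, 0], "angular": [0, 0, 0], "claw": 0.8}, {"xyz": [-0.66, 3.7, 0], "angular": [0, 0, 0], "claw": 0.8}, {"xyz": [-0.66, 3.7, 0], "angular": [0, 0, 0], "claw": 0.8}, {"xyz": [-0.66, 3.7, 0], "angular": [0, 0, 0], "claw": 0.8}, {"xyz": [-0.66, 3.7, 0], "angular": [0, 0, 0], "claw": 0.8}, {"xyz": [-0.66, 3.7, 0], "angular": [0, 0, 0], "claw": 0.8}]}}

```text
t: 15.6
eef_pos: [0.5511, -0.0001, 0.3049]
ee_rot: [-3.141, 0.0, 0.054]
force: [0.3, -0.9, -0.5]
width: 0.0119
gripper_force: 15.0
```

Call:
{"fn": "servo_tool", "kwargs": {"targets": [{"xyz": [0, 0, 0], "angular": [0, 0, 8.22], "claw": 0.8}, {"xyz": [0, 0, 0], "angular": [0, 0, 8.22], "claw": 0.8}, {"xyz": [0, 0, 0], "angular": [0, 0, 8.22], "claw": 0.8}, {"xyz": [0, 0, 0], "angular": [0, 0, 8.22], "claw": 0.8}, {"xyz": [0, 0, 0], "angular": [0, 0, 8.22], "claw": 0.8}, {"xyz": [0, 0, 0], "angular": [0, 0, 8.22], "claw": 0.8}, {"xyz": [0, 0, 0], "angular": [0, 0, 8.22], "claw": 0.8}, {"xyz": [0, 0, 0], "angular": [0, 0, 8.22], "claw": 0.8}, {"xyz": [0, 0, 0], "angular": [0, 0, 8.22], "claw": 0.8}, {"xyz": [0, 0, 0], "angular": [0, 0, 8.22], "claw": 0.8}, {"xyz": [0, 0, 0], "angular": [0, 0, 0], "claw": 0.8}, {"xyz": [0, 0, 0], "angular": [0, 0, 0], "claw": 0.8}]}}

```text
t: 16.8
eef_pos: [0.5516, 0.0013, 0.3049]
ee_rot: [3.141, 0.0, -1.376]
force: [0.6, 0.3, -1.1]
width: 0.0117
gripper_force: 15.0
```

```bash
python3 go.py .5525 .0018 .205 -79.1
```

```text
t 16.8 pos [0.5516 0.0013 0.3049] rot [ 3.1412e+00  1.0000e-04 -1.3764e+00] q [ 0.36  0.12 -0.17 -0.   -1.28 -0.16] w 0.0117 F [ 0.6  0.3 -1.1] 15.0
shift in present axes [-0.03 -0.1   9.99] in goal axes [-0.03 -0.09  9.99] turn [0.02 0.01 0.24]
```

Call:
{"fn": "servo_tool", "kwargs": {"targets": [{"xyz": [-0.03, -0.09, 3], "angular": [0, 0, 0.2], "claw": 0.8}, {"xyz": [0, 0, 4], "angular": [0, 0, 0], "claw": 0.8}, {"xyz": [0, 0, 3], "angular": [0, 0, 0], "claw": 0.8}, {"xyz": [0, 0, 0], "angular": [0, 0, 0], "claw": 0.8}, {"xyz": [0, 0, 0.8], "angular": [0, 0, 0], "claw": 0.8}, {"xyz": [0, 0, 0.8], "angular": [0, 0, 0], "claw": 0.8}, {"xyz": [0, 0, 0.8], "angular": [0, 0, 0], "claw": 0.8}, {"xyz": [0, 0, 0], "angular": [0, 0, 0], "claw": 0.8}]}}

```text
t: 17.6
eef_pos: [0.5526, 0.0018, 0.1807]
ee_rot: [3.142, 0.0, -1.384]
force: [0.2, -0.3, -1.1]
width: 0.0118
gripper_force: 15.0
```

Call:
{"fn": "servo_tool", "kwargs": {"targets": [{"xyz": [0, 0, 0.5], "angular": [0, 0, 0], "claw": 0.8}, {"xyz": [0, 0, 0.5], "angular": [0, 0, 0], "claw": 0.8}, {"xyz": [0, 0, 0.3], "angular": [0, 0, 0], "claw": 0.8}, {"xyz": [0, 0, 0], "angular": [0, 0, 0], "claw": 0.8}]}}

```text
t: 18.0
eef_pos: [0.5527, 0.0018, 0.1677]
ee_rot: [3.141, -0.0, -1.384]
force: [1.0, 0.5, -1.3]
width: 0.0118
gripper_force: 15.0
```

```bash
python3 go.py .5525 .0018 .165 -79.1
```

```text
t 18.0 pos [0.5527 0.0018 0.1677] rot [ 3.1415 -0.     -1.3841] q [ 0.36  0.23 -0.37 -0.   -0.97 -0.17] w 0.0118 F [ 1.   0.5 -1.3] 15.0
shift in present axes [-0.    0.02  0.27] in goal axes [-0.    0.02  0.27] turn [ 0.01 -0.   -0.2 ]
```

Call:
{"fn": "servo_tool", "kwargs": {"targets": [{"xyz": [0, 0, 0.2], "angular": [0, 0, 0], "claw": 0.8}, {"xyz": [0, 0, 0], "angular": [0, 0, 0], "claw": 0.8}, {"xyz": [0, 0, 0], "angular": [0, 0, 0], "claw": 1.6}, {"xyz": [0, 0, 0], "angular": [0, 0, 0], "claw": 2.4}, {"xyz": [0, 0, 0], "angular": [0, 0, 0], "claw": 3}, {"xyz": [0, 0, 0], "angular": [0, 0, 0], "claw": 3}, {"xyz": [0, 0, -1], "angular": [0, 0, 0], "claw": 3}, {"xyz": [0, 0, -3], "angular": [0, 0, 0], "claw": 3}, {"xyz": [0, 0, -4], "angular": [0, 0, 0], "claw": 3}, {"xyz": [0, 0, -4], "angular": [0, 0, 0], "claw": 4}, {"xyz": [-5, 0, 0], "angular": [0, 0, 0], "claw": 4}, {"xyz": [-5, 0, 0], "angular": [0, 0, 0], "claw": 4}, {"xyz": [-5, 0, 0], "angular": [0, 0, 0], "claw": 4}, {"xyz": [-5, 0, 0], "angular": [0, 0, 0], "claw": 4}, {"xyz": [0, 0, 0], "angular": [0, 0, 0], "claw": 4}]}}

```text
t: 19.5
eef_pos: [0.5147, 0.203, 0.2868]
ee_rot: [-3.14, 0.001, -1.379]
force: [-0.1, -0.4, 0.0]
width: 0.04
gripper_force: 0.0
```

```bash
python3 go.py .5711 -.0943 .21 -79.1; python3 - <<'E'
from h import *
g=viewer.grab_frame("side");t=viewer.grab_frame("top")
A=cv2.resize(g["color"][135:225,215:335],(400,300),interpolation=cv2.INTER_CUBIC)
B=cv2.resize(t["color"][165:255,200:320],(400,300),interpolation=cv2.INTER_CUBIC)
cv2.imwrite("pics/g5.png",np.hstack([A,B]))
E
```

```text
t 19.5 pos [0.5147 0.203  0.2868] rot [-3.1405e+00  9.0000e-04 -1.3794e+00] q [ 0.73  0.13 -0.2  -0.   -1.24 -0.54] w 0.04 F [-0.1 -0.4  0. ] 0.0
shift in present axes [30.26  0.13  7.66] in goal axes [30.26  0.09  7.68] turn [-0.06  0.05  0.07]
```

View pics/g5.png

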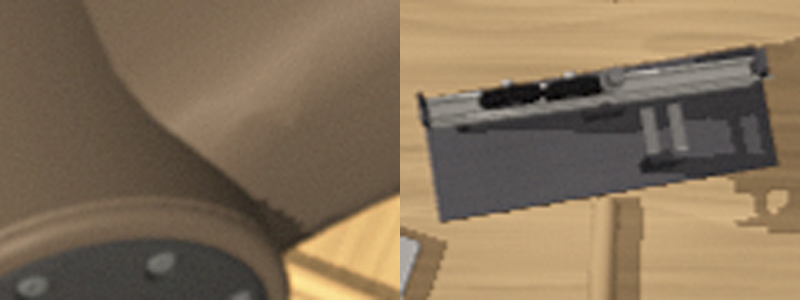

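Both wheels rest against the pin in a row, with their hubs on the +x side at crop px (505,85) and (568,75). The pin top has leaned a little downhill, to (612,77). I'll grip it along the channel so that the pads straighten it.

Call:
{"fn": "servo_tool", "kwargs": {"targets": [{"xyz": [4.33, 0, 0], "angular": [0, 0, 0], "claw": 5}, {"xyz": [4.33, 0, 0], "angular": [0, 0, 0], "claw": 5}, {"xyz": [4.33, 0, 0], "angular": [0, 0, 0], "claw": 5}, {"xyz": [4.33, 0, 0], "angular": [0, 0, 0], "claw": 5}, {"xyz": [4.33, 0, 0], "angular": [0, 0, 0], "claw": 5}, {"xyz": [4.33, 0, 0], "angular": [0, 0, 0], "claw": 5}, {"xyz": [4.3, 0, 0], "angular": [0, 0, 0], "claw": 5}]}}

```text
t: 20.3
eef_pos: [0.5713, -0.1027, 0.2868]
ee_rot: [-3.141, -0.0, -1.386]
force: [1.6, 1.2, -0.6]
width: 0.0503
gripper_force: 0.0
```

Call:
{"fn": "servo_tool", "kwargs": {"targets": [{"xyz": [0, 0, 0], "angular": [0, 0, -8.18], "claw": 5}, {"xyz": [0, 0, 0], "angular": [0, 0, -8.18], "claw": 5}, {"xyz": [0, 0, 0], "angular": [0, 0, -8.18], "claw": 5}, {"xyz": [0, 0, 0], "angular": [0, 0, -8.18], "claw": 5}, {"xyz": [0, 0, 0], "angular": [0, 0, -8.18], "claw": 5}, {"xyz": [0, 0, 0], "angular": [0, 0, -8.18], "claw": 5}, {"xyz": [0, 0, 0], "angular": [0, 0, -8.18], "claw": 5}, {"xyz": [0, 0, 0], "angular": [0, 0, -8.18], "claw": 5}, {"xyz": [0, 0, 0], "angular": [0, 0, -8.18], "claw": 5}, {"xyz": [0, 0, 0], "angular": [0, 0, -8.18], "claw": 5}, {"xyz": [0, 0, 0], "angular": [0, 0, -8.18], "claw": 5}, {"xyz": [0, 0, 0], "angular": [0, 0, 0], "claw": 5}, {"xyz": [0, 0, 0], "angular": [0, 0, 0], "claw": 5}]}}

```text
t: 21.6
eef_pos: [0.5714, -0.1003, 0.2864]
ee_rot: [3.141, -0.0, 0.181]
force: [-0.9, -0.8, -0.9]
width: 0.05
gripper_force: 0.0
```

```bash
python3 go.py .5711 -.0943 .2 10.9
```

```text
t 21.6 pos [ 0.5714 -0.1003  0.2864] rot [ 3.1415e+00 -2.0000e-04  1.8070e-01] q [ 0.16  0.18 -0.14  0.   -1.25  1.59] w 0.05 F [-0.9 -0.8 -0.9] 0.0
shift in present axes [ 0.07 -0.6   8.64] in goal axes [ 0.08 -0.6   8.64] turn [ 0.01 -0.01 -0.55]
```

Call:
{"fn": "servo_tool", "kwargs": {"force": 20, "targets": [{"xyz": [0.08, -0.6, 2], "angular": [0, 0, -0.5], "claw": 5}, {"xyz": [0, 0, 3], "angular": [0, 0, 0], "claw": 5}, {"xyz": [0, 0, 2.6], "angular": [0, 0, 0], "claw": 5}, {"xyz": [0, 0, 1.5], "angular": [0, 0, 0], "claw": 5}, {"xyz": [0, 0, 1.5], "angular": [0, 0, 0], "claw": 5}, {"xyz": [0, 0, 1], "angular": [0, 0, 0], "claw": 5}, {"xyz": [0, 0, 0], "angular": [0, 0, 0], "claw": 4}]}}

```text
t: 22.3
eef_pos: [0.5706, -0.0936, 0.1688]
ee_rot: [-3.141, 0.003, 0.192]
force: [0.1, -0.2, 0.5]
width: 0.0459
gripper_force: 0.0
```

Call:
{"fn": "servo_tool", "kwargs": {"targets": [{"xyz": [0, 0, 0], "angular": [0, 0, 0], "claw": 3}, {"xyz": [0, 0, 0], "angular": [0, 0, 0], "claw": 2.4}, {"xyz": [0, 0, 0], "angular": [0, 0, 0], "claw": 1.8}, {"xyz": [0, 0, 0], "angular": [0, 0, 0], "claw": 1.2}, {"xyz": [0, 0, 0], "angular": [0, 0, 0], "claw": 1.2}, {"xyz": [0, 0, 0], "angular": [0, 0, 0], "claw": 1.2}]}}

```text
t: 22.9
eef_pos: [0.5719, -0.0933, 0.1708]
ee_rot: [3.141, -0.001, 0.195]
force: [1.4, -1.4, 4.3]
width: 0.0153
gripper_force: 20.0
```

```bash
python3 go.py .5711 -.0943 .17 10.9
```

```text
t 22.9 pos [ 0.5719 -0.0933  0.1708] rot [ 3.1411e+00 -1.3000e-03  1.9530e-01] q [ 0.18  0.26 -0.31  0.   -0.99  1.59] w 0.0153 F [ 1.4 -1.4  4.3] 20.0
shift in present axes [-0.1   0.08  0.08] in goal axes [-0.1   0.08  0.08] turn [ 0.03 -0.07  0.29]
```

Call:
{"fn": "servo_tool", "kwargs": {"force": 25, "targets": [{"xyz": [0, 0, 0], "angular": [0, 0, 0], "claw": 1.2}, {"xyz": [0, 0, -0.5], "angular": [0, 0, 0], "claw": 1.2}, {"xyz": [0, 0, -0.5], "angular": [0, 0, 0], "claw": 1.2}, {"xyz": [0, 0, -1], "angular": [0, 0, 0], "claw": 1.2}]}}

```text
t: 23.3
eef_pos: [0.5708, -0.0931, 0.1896]
ee_rot: [-3.141, 0.002, 0.195]
force: [0.3, -1.8, -1.2]
width: 0.0152
gripper_force: 24.9
```

Call:
{"fn": "servo_tool", "kwargs": {"targets": [{"xyz": [0, 0, -2], "angular": [0, 0, 0], "claw": 1.2}, {"xyz": [0, 0, -3], "angular": [0, 0, 0], "claw": 1.2}, {"xyz": [0, 0, -3], "angular": [0, 0, 0], "claw": 1.2}, {"xyz": [0, 0, -2], "angular": [0, 0, 0], "claw": 1.2}, {"xyz": [0, 0, 0], "angular": [0, 0, 0], "claw": 1.2}, {"xyz": [0, 0, 0], "angular": [0, 0, 0], "claw": 1.2}, {"xyz": [0, 0, 0], "angular": [0, 0, 0], "claw": 1.2}, {"xyz": [0, 0, 0], "angular": [0, 0, 0], "claw": 1.2}, {"xyz": [0, 0, 0], "angular": [0, 0, 0], "claw": 1.2}, {"xyz": [0, 0, 0], "angular": [0, 0, 0], "claw": 1.2}, {"xyz": [0, 0, 0], "angular": [0, 0, 0], "claw": 1.2}, {"xyz": [0, 0, 0], "angular": [0, 0, 0], "claw": 1.2}]}}

```text
t: 24.5
eef_pos: [0.5714, -0.0932, 0.2899]
ee_rot: [-3.142, 0.0, 0.195]
force: [0.3, 0.5, -0.9]
width: 0.0152
gripper_force: 24.9
```

```bash
python3 go.py .5227 -.1496 .29 10.9; python3 - <<'E'
from h import *
import json,pickle
F=json.load(open("pose.json"))[0];c,n=np.cos(F[2]),np.sin(F[2])
def W(x,y,z): return [F[0]+c*x-n*y,F[1]+n*x+c*y,z]
for name in("top","side"):
    f=viewer.grab_frame(name);pickle.dump(f,open(name+"2.pkl","wb"));V=f["color"].max(2);V0=pickle.load(open(name+".pkl","rb"))["color"].max(2)
    for y in (-130,-119,-105,-90,-75,-61,-45,-30,-15,0,34,60,92):
        u,v=proj(f,W(0,y/1000,.075+.000245*y+.052)).round().astype(int)
        print(name,y,u,v,int(V0[v,u]),int(V[v,u]))
E
```

```text
t 24.5 pos [ 0.5714 -0.0932  0.2899] rot [-3.1415e+00  2.0000e-04  1.9500e-01] q [ 0.18  0.18 -0.14 -0.   -1.25  1.59] w 0.0152 F [ 0.3  0.5 -0.9] 24.9
shift in present axes [-5.87  4.59 -0.01] in goal axes [-5.85  4.62 -0.01] turn [-0.    0.01  0.27]
top -130 301 184 115 46
top -119 297 184 131 45
top -105 293 185 120 58
top -90 289 186 128 35
top -75 284 186 122 90
top -61 280 187 122 42
top -45 275 188 128 60
top -30 270 188 121 29
top -15 265 189 109 48
top 0 261 190 115 58
top 34 250 191 123 175
top 60 241 192 116 85
top 92 231 194 133 60
side -130 266 151 77 27
side -119 265 153 116 37
side -105 264 155 183 38
side -90 263 158 180 35
side -75 262 160 180 19
side -61 260 163 154 33
side -45 259 166 137 38
side -30 258 168 125 38
side -15 256 171 150 111
side 0 255 174 164 180
side 34 251 181 191 185
side 60 249 187 179 173
side 92 245 194 187 182
```

Call:
{"fn": "servo_tool", "kwargs": {"targets": [{"xyz": [-1.45, 1.13, 0], "angular": [0, 0, 0], "claw": 1.2}, {"xyz": [-1.45, 1.12, 0], "angular": [0, 0, 0], "claw": 1.2}, {"xyz": [-1.45, 1.13, 0], "angular": [0, 0, 0], "claw": 1.2}, {"xyz": [-1.45, 1.12, 0], "angular": [0, 0, 0], "claw": 1.2}, {"xyz": [0, 0, 0], "angular": [0, 0, 0], "claw": 1.2}, {"xyz": [0, 0, 0], "angular": [0, 0, 0], "claw": 1.2}]}}

```text
t: 25.2
eef_pos: [0.5227, -0.1495, 0.2905]
ee_rot: [3.141, -0.001, 0.194]
force: [0.0, 0.3, -1.3]
width: 0.0151
gripper_force: 24.9
```

```bash
python3 go.py .5230 -.1484 .29 11.1; python3 - <<'E'
from h import *
f=viewer.grab_frame("side")
import json
F=json.load(open("pose.json"))[0];c,n=np.cos(F[2]),np.sin(F[2])
u,v=proj(f,[F[0]-c*.058+n*.045,F[1]-n*.058-c*.045,.165]);print(u,v)
for z in (.165,.175,.185,.2,.22,.24):
    u,v=proj(f,[F[0]-c*.058+n*.045,F[1]-n*.058-c*.045,z]).round().astype(int);print(z,u,v,f["color"][v,u-7:u+8].max(1).tolist())
E
```

```text
t 25.2 pos [ 0.5227 -0.1495  0.2905] rot [ 3.1415e+00 -9.0000e-04  1.9370e-01] q [ 0.08  0.12 -0.21  0.   -1.24  1.68] w 0.0151 F [ 0.   0.3 -1.3] 24.9
shift in present axes [ 0.05 -0.1   0.05] in goal axes [ 0.05 -0.1   0.05] turn [ 0.01 -0.05 -0.  ]
279.9473663257724 157.19512225725325
0.165 280 157 [90, 108, 110, 111, 111, 111, 128, 151, 151, 155, 176, 193, 189, 186, 186]
0.175 280 155 [97, 114, 115, 113, 110, 108, 116, 146, 153, 145, 169, 191, 191, 191, 190]
0.185 280 152 [109, 115, 116, 116, 111, 107, 112, 145, 155, 139, 161, 188, 189, 193, 193]
0.2 281 148 [170, 164, 131, 116, 114, 118, 146, 159, 146, 129, 151, 181, 187, 190, 186]
0.22 281 142 [194, 192, 195, 194, 182, 152, 132, 149, 152, 123, 103, 111, 134, 159, 174]
0.24 282 136 [177, 180, 186, 193, 191, 181, 168, 161, 147, 152, 169, 179, 186, 190, 195]
```

Call:
{"fn": "servo_tool", "kwargs": {"targets": [{"xyz": [0, -0.05, 1], "angular": [0, 0, 0], "claw": 1.2}, {"xyz": [0, 0, 1], "angular": [0, 0, 0], "claw": 1.2}, {"xyz": [0, 0, 1], "angular": [0, 0, 0], "claw": 1.2}, {"xyz": [0, 0, 1], "angular": [0, 0, 0], "claw": 1.2}, {"xyz": [0, 0, 0], "angular": [0, 0, 0], "claw": 1.2}]}}

```text
t: 25.75
eef_pos: [0.5223, -0.1478, 0.2478]
ee_rot: [-3.141, 0.003, 0.195]
force: [-0.7, -0.4, -1.0]
width: 0.0156
gripper_force: 24.9
```

Call:
{"fn": "servo_tool", "kwargs": {"targets": [{"xyz": [0, 0, 1.5], "angular": [0, 0, 0], "claw": 1.2}, {"xyz": [0, 0, 2], "angular": [0, 0, 0], "claw": 1.2}, {"xyz": [0, 0, 2], "angular": [0, 0, 0], "claw": 1.2}, {"xyz": [0, 0, 1.5], "angular": [0, 0, 0], "claw": 1.2}, {"xyz": [0, 0, 0.5], "angular": [0, 0, 0], "claw": 1.2}, {"xyz": [0, 0, 0], "angular": [0, 0, 0], "claw": 1.2}]}}

```text
t: 26.35
eef_pos: [0.523, -0.1481, 0.1747]
ee_rot: [3.142, 0.001, 0.195]
force: [0.2, 0.1, -0.5]
width: 0.0153
gripper_force: 24.9
```

```bash
python3 go.py .5230 -.1490 .1688 11.1
```

```text
t 26.35 pos [ 0.523  -0.1481  0.1747] rot [3.1416e+00 1.2000e-03 1.9520e-01] q [ 0.08  0.21 -0.38  0.   -0.98  1.68] w 0.0153 F [ 0.2  0.1 -0.5] 24.9
shift in present axes [-0.02  0.08  0.59] in goal axes [-0.02  0.08  0.59] turn [0.   0.07 0.09]
```

No contact so far. I lower the last few millimetres and watch for the collar touching the prongs.

Call:
{"fn": "servo_tool", "kwargs": {"targets": [{"xyz": [0, 0, 0.3], "angular": [0, 0, 0], "claw": 1.2}, {"xyz": [0, 0, 0.2], "angular": [0, 0, 0], "claw": 1.2}, {"xyz": [0, 0, 0], "angular": [0, 0, 0], "claw": 1.2}, {"xyz": [0, 0, 0], "angular": [0, 0, 0], "claw": 1.2}]}}

```text
t: 26.75
eef_pos: [0.5234, -0.1481, 0.1705]
ee_rot: [3.141, -0.001, 0.195]
force: [0.1, 0.5, -0.2]
width: 0.0154
gripper_force: 24.9
```

Call:
{"fn": "servo_tool", "kwargs": {"targets": [{"xyz": [0, 0, 0.1], "angular": [0, 0, 0], "claw": 1.2}, {"xyz": [0, 0, 0], "angular": [0, 0, 0], "claw": 1.2}, {"xyz": [0, 0, 0], "angular": [0, 0, 0], "claw": 1.2}]}}

```text
t: 27.05
eef_pos: [0.5232, -0.1481, 0.1691]
ee_rot: [-3.142, -0.0, 0.195]
force: [-0.1, 0.2, -0.5]
width: 0.0152
gripper_force: 24.9
```

Call:
{"fn": "servo_tool", "kwargs": {"targets": [{"xyz": [0, 0, 0.1], "angular": [0, 0, 0], "claw": 1.2}, {"xyz": [0, 0, 0], "angular": [0, 0, 0], "claw": 1.2}, {"xyz": [0, 0, 0], "angular": [0, 0, 0], "claw": 1.2}]}}

```text
t: 27.35
eef_pos: [0.5234, -0.1482, 0.1689]
ee_rot: [3.141, -0.001, 0.195]
force: [-2.6, 0.3, 5.4]
width: 0.0153
gripper_force: 25.0
```

Call:
{"fn": "servo_tool", "kwargs": {"targets": [{"xyz": [0, 0, 0.1], "angular": [0, 0, 0], "claw": 1.2}, {"xyz": [0, 0, 0], "angular": [0, 0, 0], "claw": 1.2}, {"xyz": [0, 0, 0], "angular": [0, 0, 0], "claw": 1.2}]}}

```text
t: 27.65
eef_pos: [0.5235, -0.1483, 0.1687]
ee_rot: [3.141, -0.001, 0.196]
force: [-4.4, 1.1, 11.5]
width: 0.015
gripper_force: 25.0
```

Contact comes at the expected height (TCP 0.1689). I ease the load, then release gently and retreat.

Call:
{"fn": "servo_tool", "kwargs": {"targets": [{"xyz": [0, 0, -0.15], "angular": [0, 0, 0], "claw": 1.2}, {"xyz": [0, 0, 0], "angular": [0, 0, 0], "claw": 1.8}, {"xyz": [0, 0, 0], "angular": [0, 0, 0], "claw": 2.2}, {"xyz": [0, 0, 0], "angular": [0, 0, 0], "claw": 3}, {"xyz": [0, 0, 0], "angular": [0, 0, 0], "claw": 4}, {"xyz": [0, 0, 0], "angular": [0, 0, 0], "claw": 4}, {"xyz": [0, 0, -1], "angular": [0, 0, 0], "claw": 4}, {"xyz": [0, 0, -3], "angular": [0, 0, 0], "claw": 4}, {"xyz": [0, 0, -4], "angular": [0, 0, 0], "claw": 4}, {"xyz": [0, 0, -4], "angular": [0, 0, 0], "claw": 4}, {"xyz": [0, 4, -2], "angular": [0, 0, 0], "claw": 4}, {"xyz": [0, 4, 0], "angular": [0, 0, 0], "claw": 4}, {"xyz": [0, 4.5, 0], "angular": [0, 0, 0], "claw": 4}, {"xyz": [0, 4.5, 0], "angular": [0, 0, 0], "claw": 4}, {"xyz": [0, 4.5, 0], "angular": [0, 0, 0], "claw": 4}, {"xyz": [0, 4.5, 0], "angular": [0, 0, 0], "claw": 4}, {"xyz": [0, 0, 0], "angular": [0, 0, 0], "claw": 4}, {"xyz": [0, 0, 0], "angular": [0, 0, 0], "claw": 4}]}}

```text
t: 29.45
eef_pos: [0.5732, -0.4043, 0.308]
ee_rot: [-3.141, 0.001, 0.193]
force: [0.5, 0.9, -0.1]
width: 0.0402
gripper_force: 0.0
```

```bash
python3 - <<'E'
from h import *
import json,pickle
F=json.load(open("pose.json"))[0];c,n=np.cos(F[2]),np.sin(F[2])
def W(x,y,z): return [F[0]+c*x-n*y,F[1]+n*x+c*y,z]
print(monitor.get_state()["eef_pos"],monitor.get_state()["width"])
for name in("top","side"):
    f=viewer.grab_frame(name);f0=pickle.load(open(name+".pkl","rb"))
    V,V0=[cv2.cvtColor(x["color"],cv2.COLOR_BGR2GRAY).astype(int) for x in(f,f0)]
    m=((np.abs(V-V0)>30)*255).astype(np.uint8)
    print(name,"notch top",proj(f,W(-.058,-.045,.172)).round(1),"collar",proj(f,W(-.058,-.045,.14)).round(1),
      "wheels",proj(f,W(0,-.119,.075-.029+.031)).round(1),proj(f,W(0,-.061,.06+.031)).round(1))
    k,_,st,ce=cv2.connectedComponentsWithStats(m)
    for i in range(1,k):
        if st[i,4]>15: print(st[i].tolist(),ce[i].round(1).tolist())
    u,v=proj(f,W(-.058,-.045,.155)).round().astype(int)
    print(V[v-9:v+10,u-8:u+9]); print(V0[v-9:v+10,u-8:u+9])
E
```

```text
[ 0.57316752 -0.40425472  0.30798697] 0.04017043053928224
top notch top [279.8 204.2] collar [278.9 205.3] wheels [296.4 185.5] [279. 188.]
[224, 75, 270, 280, 23762] [350.7, 189.8]
[458, 159, 28, 7, 94] [471.7, 162.8]
[146, 179, 12, 19, 203] [151.7, 188.2]
[169, 181, 14, 18, 184] [174.2, 189.1]
[257, 186, 9, 3, 17] [261.1, 187.0]
[293, 190, 17, 9, 108] [301.7, 194.5]
[147, 202, 12, 19, 203] [152.7, 211.2]
[169, 203, 15, 18, 206] [175.0, 211.2]
[276, 202, 10, 9, 67] [280.9, 205.7]
[463, 229, 49, 79, 2437] [489.7, 266.3]
[448, 274, 9, 10, 33] [451.7, 279.2]
[312, 291, 200, 93, 8441] [429.2, 349.2]
[126, 300, 98, 84, 4009] [163.8, 341.3]
[276, 319, 30, 9, 129] [292.3, 321.9]
[272, 324, 15, 11, 59] [279.2, 328.3]
[170, 331, 48, 30, 682] [198.5, 346.5]
[216, 338, 27, 26, 262] [227.6, 350.0]
[238, 352, 5, 8, 17] [239.8, 355.9]
[242, 353, 7, 7, 21] [245.2, 356.1]
[207, 362, 8, 21, 50] [210.4, 371.6]
[[ 62  56  59  56  54  59  61  63  77 112 139 166 143  87  59  59  77]
 [ 60 106 119 139 132  87  64  61  62 156 178 180 165 107  49  49  57]
 [ 60 160 178 179 165 106  60  61  55 156 180 179 1
[... 6071 characters left out ...]
141 134 128 126 123 120 116 119 148 161 164 156 160 152 136]
 [149 153 153 148 149 147 144 142 134 133 150 158 158 159 167 165 159]
 [161 160 158 159 156 157 156 153 150 150 152 156 157 160 161 155 149]
 [145 155 158 158 160 159 160 161 157 157 155 155 155 145 128 112 114]
 [103 115 126 136 145 153 157 159 161 162 163 162 151 123  91  72  83]
 [ 82  74  78  83  92 110 123 131 138 147 156 161 145 107  72  64  76]
 [122 111 102  92  82  76  79  88  92 102 117 132 116  86  68  63  79]
 [149 147 148 135 124 111 107 101  94  96  92  92  84  73  65  63  72]
 [160 157 158 153 149 147 144 143 135 130 119 108  92  76  68  56  53]
 [163 161 160 159 160 158 160 156 153 152 151 135 109  81  68  51  51]]
```

```bash
python3 -c "
from station import order
print(order.job_done())"
```

```text
the job is handed in; nothing more can be done
None
```

I handed the job in at about 29.5 s: both hubbed wheels rolled down to the end stop, the pin hangs by its collar in the notch, and the plain disc stayed in the rack, though I checked that final state only by pixel measurements because my picture views were used up.

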